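# Clamp the perfume vial in the decanting stand to the clutch's click

### The arm

A 6-joint arm with a two-finger parallel gripper is mounted at the origin on the work surface. World frame = base frame: x ahead of the robot, y to its left, z up, the work surface at z = 0. Lengths are in mm, angles in rad, forces in N, time in s.
With the tool pointing down it reaches from about 250 to 725 mm from the base axis. Payload 9.7 kg.
Tool frame: the origin (TCP) lies at the very end of the fingers, on their centre line; the grasp point (between the pads) lies 19 mm behind it; x points along the fingers, y is the direction in which the jaws open and shut, and the axes are right-handed (so a half turn about x gives the same grasp; the last joint's range is limited). The gripper opens to 85 mm and grips with 20 to 120 N. Pads are 22 mm wide; open, the fingers measure 114 mm over their backs; the gripper's body (76 mm by 85 mm) begins 54 mm behind the grasp point. The pads swing forward as they close: fully open they stand 13 mm farther back than shut.
Start: joints at [1.158, 0.087, 0.176, 1.66, 0, 1.571], TCP at [220.644, 503.799, 231.284] pointing down, gripper open.
Joint ranges: [-3.13, 3.13], [-0.85, 1.81], [-1.15, 1.24], [-2.2, 2.28], [-1.44, 1.52], [-3.14, 3.14]. Speed limits (rad/s): [2.22, 2.22, 2.57, 3.14, 3.14, 3.14].

### API

Orientations are given as a rotation vector (axis times angle).
In Python, from plant import monitor, capture, camera_info, env gives the robot as it stands. The module is installed in compiled form; this text tells all that it offers.
- The arm moves only by the shell command python3 -m jog 'ROWS' [FORCE]. ROWS is JSON, a list of rows, each an object of numbers: "dx", "dy", "dz": the shift along the tool's x, y, z in m; "ax", "ay", "az": the turn, a rotation vector about the tool's x, y, z in degrees; "claw": the opening, from -1 (shut) to 1 (fully open), so that 0 is half open. A call has 1 to 5 rows; each row shifts and turns the commanded pose from where the row before left it, along the tool's axes as they then stand; what a row does not reach is not made up. A row lasts 1/10 s, in which the tool goes at most 50 mm and 8.59 degrees, less where a joint would pass 70% of its speed; a pose out of reach is approached as far as the arm can. A call is refused whole if a number of a shift passes 0.05 or a number of a turn 8.59, either way. A call with a gripper value outside its range is refused whole. The fingers move at their own pace and stop on an object; FORCE is the grip in N (left out, the last holds). Time passes only in rows, so rows that do not move let the fingers close. It gives the time, the measured TCP pose, the force and the opening at its end, in the units of the state.
- monitor.state(): the state, without advancing time (a new reading comes with each control period).
- capture(name): name is "scene" or "side" or "wrist"; returns the picture (420x560x3 uint8, blue, green, red); there is no depth.
- camera_info(name): a dict with "camera_matrix" (3x3 intrinsics, pixels), "R" (3x3) and "t" (3): a world point X has camera coordinates R X + t. Camera axes: x right, y down, z forward; pixel columns grow to the right and rows downward; lengths in mm; the calibration is good to about 2 mm. A picture is of the moment at which its call begins: read the wrist's pose just before it. camera_info takes no time and is no camera call; for the wrist camera it gives the pose at the moment of the call.
- env.sign_off(): hands the job in, once; it reports no verdict.
The state is a dict: "t": time; "joint_positions": joint angles; "joint_vel": joint speeds; "effort": joint torques, N m; "eef_pos": TCP position; "orientation": TCP orientation; "wrist_force": force on the tool from outside, world axes, zero at the start; "wrist_torque": the same for the moment, N m; "grip_width": finger opening in mm.
Only numpy, scipy, OpenCV 4.12 (cv2) and the standard library are available. Lean on these libraries where they do the work, as an engineer would, in place of code of your own. Each camera call takes 0.05 s, during which the arm holds its last target. There are 200 camera calls.

### The job

Stand the amber perfume vial upright in the well of the white decanting stand and let go of it, then turn the stand's black knob clockwise until its slip clutch clicks, so that the padded jaw holds the vial at the set torque. Stop turning at the click: the clutch gives way for only one notch and then locks, and forcing it on would crack the glass. Let go of the knob and leave everything else on the dresser where it is.

Things in the scene. Friction and masses are not known exactly. Their poses are not given: they have to be found in the camera images.
- amber_mid (a point): centre of the amber glass perfume vial with a brass cap: a loose upright cylinder 30 mm in diameter and 88 mm tall (straight glass body up to 62 mm, then a shoulder and an 18 mm wide brass cap), 85 g. The point lies on its axis, 44 mm above its underside; z points up along the vial.
- amber: the same amber vial; origin at the centre of its underside
- stand: white plastic decanting stand, fixed, 90 x 210 mm, origin under its centre, z up; its long side runs along its y, with the well at the -y end and the black knob at the +y end. The well has grey rails on its +x and -x sides (36 mm apart, tops 28 mm above the dresser), a rubber stop at -y and the padded jaw at +y (tops 32 mm above the dresser).
- well (a point): centre of the well's floor, 12 mm above the dresser top, where the vial's underside goes (axes as the stand's). A vial set down with its axis here has 2 mm or more to spare all round. The stop is adjustable and may stand anywhere within a range of 9 mm, so how far the jaw must go is not known beforehand.
- jaw: the padded jaw, 36 x 12 x 20 mm, rubber in front; origin at the lower edge of its pad's face, middle of its width. It slides along the stand to -y, towards the vial, as the knob is turned clockwise, 10 mm per radian, and stays where it is left. It has first some 4 to 16 mm to go; it pushes the vial against the stop, then clamps it.
- knob_grip (a point): on the vertical axis of the black knob, 66 mm above the dresser top, at the height to grip. An upright bar grip, 46 mm long (along x of this frame, z up), 12 mm thick, its top 81 mm above the dresser, stands on a round skirt 48 mm across whose top is 44 mm above the dresser. It needs a firm grip (60 N or more) and perhaps more than one grasp, and stays where it is left.
- knob: the same knob; origin on its axis, 32 mm above the dresser. Clockwise from above tightens. 0.4 to 1.6 rad at a steady drag (0.35 N m turning, 0.2 when paused) bring the jaw up; the torque then rises by half or more over some 0.1 rad till the slip clutch gives way with a click: within one notch (0.22 rad) it falls below 0.1, even under zero. Then the clutch locks; turning on squeezes the glass.
- green_mid (a point): centre of the green glass vial with a steel cap, same size as the amber one; not to be moved
- vase: black clay vase, 104 mm wide, 140 mm tall, not to be moved; origin at the centre of its underside
- dish: white ceramic soap dish, 85 x 125 x 24 mm, not to be moved; origin at the centre of its underside
- comb: orange wide-tooth plastic comb lying flat, 50 x 165 x 5 mm, not to be moved; origin under the middle of its spine
- tin: small round tin with a blue clip-on lid, 69 mm wide, 31 mm tall, not to be moved; origin at the centre of its underside
- bangle: copper bangle lying flat, 68 mm across, 10 mm high, not to be moved; origin at the centre of its underside
- brush: wooden hairbrush lying flat, 183 x 52 x 22 mm, not to be moved; origin underneath, near its middle
Mind the look-alikes: they are no part of the job. What is shaped like the amber but purple is not meant.

How it is judged (in metres and radians):
On the way, in this order (a step that is already met when the one before it is completed fails the run):
1. the amber vial stands upright in the well, released, not yet clamped (x of amber_mid in the frame of well between -0.006 and 0.006 m and y of amber_mid in the frame of well between -0.014 and 0.012 m and z of amber_mid in the frame of well between 0.041 and 0.047 m and angle between amber_mid's own z axis and vertical below 0.1 rad and contact force between the fingers and amber below 0.3 N and contact force between jaw and amber below 5 N), for 0.2 s.
2. the knob has been turned until the clutch reached its set torque: the jaw presses the vial with more than 18 N (it clicks at 20 to 30 N) (x of amber_mid in the frame of well between -0.006 and 0.006 m and y of amber_mid in the frame of well between -0.014 and 0.012 m and z of amber_mid in the frame of well between 0.041 and 0.047 m and angle between amber_mid's own z axis and vertical below 0.1 rad and contact force between jaw and amber above 18 N), for 0.2 s.
At the end, for the whole second after the job is handed in: The amber vial stands upright (within 0.1 rad) on the floor of the well, at rest and let go of, and the jaw presses it with more than 18 N (the clutch clicks at 20 to 30 N) (all of step 2 and linear speed of amber below 0.01 m/s); the robot touches nothing.
It fails at once if the glass is overloaded: the jaw presses the vial with more than 45 N (the knob was forced on past the click) (contact force between jaw and amber above 45 N).
It fails at once if the amber vial is tipped by more than 0.6 rad (angle between amber_mid's own z axis and vertical above 0.6 rad).
It fails at once if a bystander is moved by more than 20 mm (distance of any of green_mid, vase, dish, comb, tin, bangle, brush from where it was at the start of the episode above 0.02 m).
It also fails if it takes over 64 s, if anything falls off the work surface, if the arm or the gripper's body presses on something with over 40 N, if the wrist force passes 120 N, or if a joint passes its speed limit or range.

## Working session

There is one attempt and no reset: what is moved stays moved. The work goes in short steps, Python scripts to look and compute and a shell command to move; the robot and the scene stay as the last step left them, time stands still between calls to the robot, and variables do not carry over. Pictures are saved under pics/ and viewed, about 8 in all and at most 12, crops included, and the job is handed in when it is done.

```bash
mkdir -p pics; ls; python3 - <<'E'
from plant import monitor,capture,camera_info
import cv2,numpy as np
s=monitor.state();print(s)
a=capture("scene");b=capture("side")
cv2.imwrite("pics/scene.png",a);cv2.imwrite("pics/side.png",b)
for n in("scene","side","wrist"):print(n,camera_info(n))
E
```

```text
pics
{'t': 0.0, 'joint_positions': array([ 1.15802860e+00,  8.74502336e-02,  1.75108972e-01,  1.65979595e+00,
       -2.41016473e-05,  1.57077396e+00]), 'joint_vel': array([-1.08321599e-03, -2.01608061e-05, -2.09523645e-04, -1.52497129e-04,
       -3.60805061e-04,  8.34899844e-04]), 'effort': array([ 5.30113412e-04, -5.20384347e+01,  4.64808261e+01,  1.61748257e-02,
        4.29493309e-05,  1.40380183e-05]), 'eef_pos': array([220.54159226, 503.58788498, 230.57556856]), 'orientation': array([ 0.32272307,  1.54669378, -0.32480454]), 'wrist_force': array([-0.65711747,  0.48110621, -0.47313293]), 'wrist_torque': array([ 0.02010223,  0.09802314, -0.05263238]), 'grip_width': 85.20685456762396}
scene {'camera_matrix': array([[384.44915089,   0.        , 281.49757026],
       [  0.        , 384.44915089, 206.09397273],
       [  0.        ,   0.        ,   1.        ]]), 'R': array([[ 0.85772367,  0.51403651, -0.00875039],
       [ 0.39030019, -0.6621464 , -0.63970924],
       [-0.33462794,  0.54527848, -0.76856719]]), 't': array([-537.93079468, -182.00565232, 1303.84619343])}
side {'camera_matrix': array([[447.70005142,   0.        , 275.27208157],
       [  0.        , 447.70005142, 204.15986681],
       [  0.        ,   0.        ,   1.        ]]), 'R': array([[-0.95798428, -0.28635839,  0.01627873],
       [-0.19394753,  0.60492955, -0.77229826],
       [ 0.21130661, -0.74300681, -0.6350515 ]]), 't': array([ 582.16131275,  174.76451924, 1114.6362686 ])}
wrist {'camera_matrix': array([[373.28716184,   0.        , 283.62906627],
       [  0.        , 373.28716184, 208.99264437],
       [  0.        ,   0.        ,   1.        ]]), 'R': array([[ 0.40165245,  0.9157909 , -0.00152915],
       [ 0.87648313, -0.38392761,  0.29047703],
       [ 0.26542914, -0.11801109, -0.95688074]]), 't': array([-549.26356496,  -37.6468021 ,  380.88408549])}
```

View pics/scene.png

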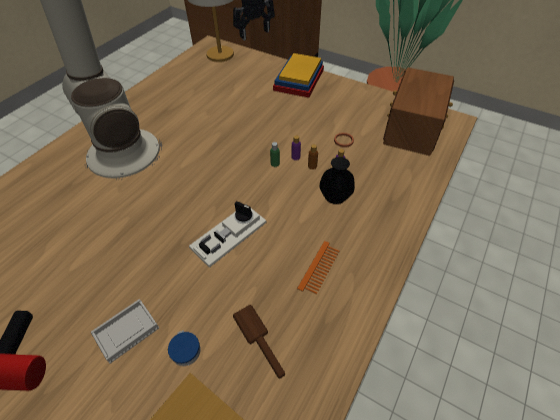

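View pics/side.png

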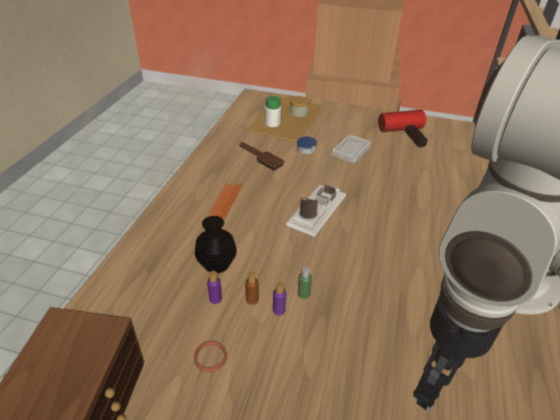

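The scene view shows green at (275,155), purple at (296,149) and amber-brown at (313,158). Another cap shows behind the vase at (340,160). The side view shows purple at (215,289), brown at (252,290), purple at (280,300) and green at (305,284). Only the brown one fits "amber"; I'll confirm it in an enlarged crop and measure it. The white stand is at scene (228,234) and side (317,208).

```bash
cat > h.py <<'E'
import numpy as np,cv2
from plant import monitor,capture,camera_info
def ray(c,u,v):
    K,R,t=c["camera_matrix"],c["R"],c["t"]
    return -R.T@t, R.T@np.linalg.solve(K,[u,v,1.])
def onz(c,u,v,z):
    o,d=ray(c,u,v); return o+d*(z-o[2])/d[2]
def tri(rs):
    A=0;b=0
    for o,d in rs:
        d=d/np.linalg.norm(d);P=np.eye(3)-np.outer(d,d);A=A+P;b=b+P@o
    return np.linalg.solve(A,b)
def proj(c,X):
    p=c["camera_matrix"]@(c["R"]@np.asarray(X,float)+c["t"]);return p[:2]/p[2]
E
python3 - <<'E'
from h import *
a=cv2.imread("pics/scene.png");b=cv2.imread("pics/side.png")
C=camera_info("scene");S=camera_info("side")
c1=cv2.resize(a[125:265,185:365],None,fx=4,fy=4,interpolation=cv2.INTER_CUBIC)[:, :720]
cv2.imwrite("pics/c1.png",c1)
c2=cv2.resize(b[180:320,200:350],None,fx=4,fy=4,interpolation=cv2.INTER_CUBIC)
cv2.imwrite("pics/c2.png",c2)
# white stand hull
for n,im,c,box in(("scene",a,C,(190,200,270,265)),("side",b,S,(285,180,350,238))):
    x0,y0,x1,y1=box;h=cv2.cvtColor(im[y0:y1,x0:x1],cv2.COLOR_BGR2HSV)
    m=((h[...,1]<50)&(h[...,2]>120)).astype('uint8')
    p=np.argwhere(m)[:,::-1]+[x0,y0]
    q=np.array([onz(c,u,v,12)[:2] for u,v in p],np.float32)
    print(n,cv2.minAreaRect(q))
print("amber cap", tri([ray(C,314,147),ray(S,252,276)]), "base",onz(C,313,168,0),onz(S,252,303,0))
E
```

```text
scene ((511.1515808105469, -95.70304107666016), (207.96969604492188, 87.96173858642578), 76.18401336669922)
side ((512.374755859375, -93.99362182617188), (226.95806884765625, 96.9346694946289), 76.4811019897461)
amber cap [584.37365133 266.19624764  82.63869304] base [590.57111576 259.99470175   0.        ] [581.645761   274.73302067   0.        ]
```

View pics/c1.png

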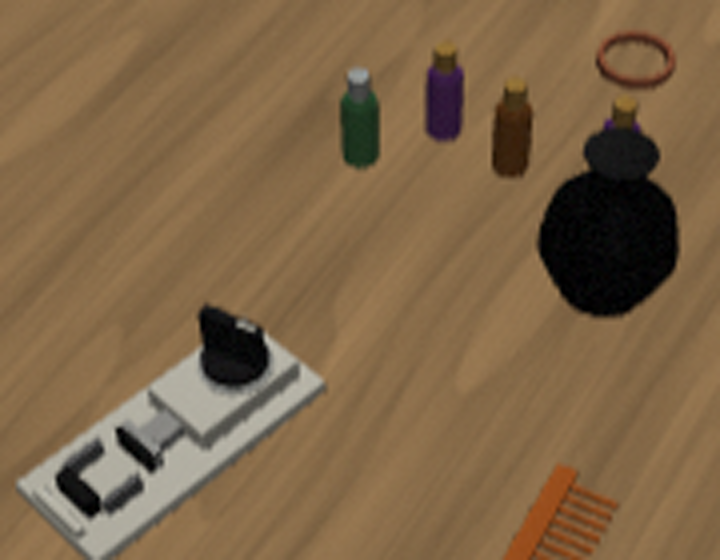

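View pics/c2.png

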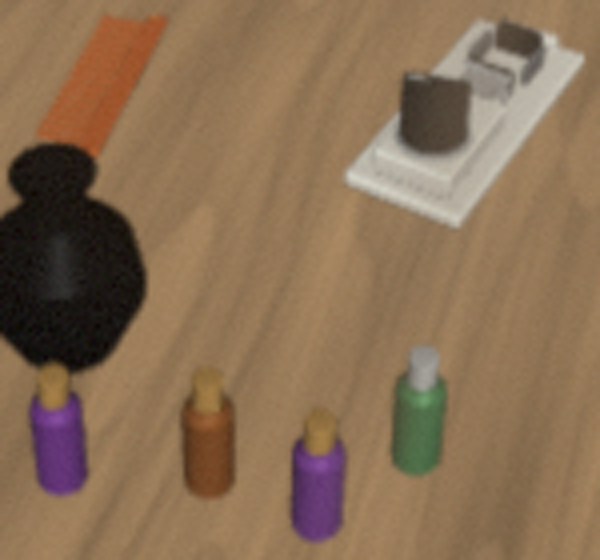

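Only one vial has the brown body: scene crop (512,130), side crop (208,440). It is the amber at about (585,266). Purples stand to either side. The stand's knob end faces the vials (+y). Next, neighbour clearances and the choice of jaw direction.

```bash
python3 - <<'E'
from h import *
from scipy.spatial.transform import Rotation as Ro
C=camera_info("scene");S=camera_info("side")
# crop->full: scene = c/4+(185,125) ; side = c/4+(200,180)
P={"green":((358,76),(424,356)),"purple1":((445,50),(320,416)),"amber":((515,86),(208,376)),"purple2":((626,104),(54,372)),"vasetop":((622,150),(54,170))}
for k,(a,b) in P.items():
    print(k,tri([ray(C,a[0]/4+185,a[1]/4+125),ray(S,b[0]/4+200,b[1]/4+180)]).round())
print("knobtop",tri([ray(C,232/4+185,322/4+125),ray(S,437/4+200,80/4+180)]).round())
s=monitor.state();print(Ro.from_rotvec(s["orientation"]).as_matrix().round(3))
E
```

```text
green [474. 213.  86.]
purple1 [518. 273.  87.]
amber [585. 264.  87.]
purple2 [667. 287.  87.]
vasetop [705. 187. 141.]
knobtop [526. -38.  79.]
[[-0.     0.401  0.916]
 [-0.001  0.916 -0.401]
 [-1.    -0.001 -0.   ]]
```

```bash
python3 -m jog '[{"dz":0.048,"dy":-0.009},{"dz":0.048,"dy":-0.009},{"dz":0.048,"dy":-0.009},{"dz":0.048,"dy":-0.009},{"dz":0.048,"dy":-0.009}]'; python3 -m jog '[{"dz":0.048,"dy":-0.009},{"dz":0.048,"dy":-0.009},{"dz":0.040,"dy":-0.009},{},{}]'; python3 - <<'E'
from h import *
s=monitor.state();print(s["t"],s["eef_pos"])
c=camera_info("wrist");im=capture("wrist");cv2.imwrite("pics/w1.png",im)
print(-c["R"].T@c["t"]); print(proj(c,[585,265,0]),proj(c,[585,265,88]))
h=cv2.cvtColor(im,cv2.COLOR_BGR2HSV)
E
```

```text
0.1 [220.54846908 503.60730125 230.67697033]
[152.51210772 533.50547359 374.55626911]
[230.6826847  485.03179773] [219.96529781 562.96714861]schema error: expected keys dx, dy, dz, ax, ay, az, claw
schema error: expected keys dx, dy, dz, ax, ay, az, claw
```

View pics/w1.png

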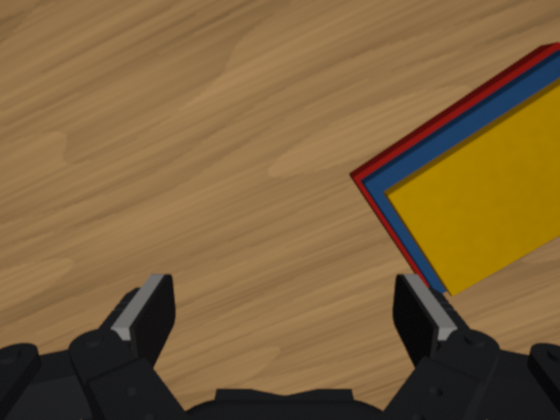

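The jog needs all seven keys in each row, so the arm did not move. That picture showed only table and books.

```bash
python3 -m jog '[{"dx":0,"dy":-0.009,"dz":0.048,"ax":0,"ay":0,"az":0,"claw":1},{"dx":0,"dy":-0.009,"dz":0.048,"ax":0,"ay":0,"az":0,"claw":1},{"dx":0,"dy":-0.009,"dz":0.048,"ax":0,"ay":0,"az":0,"claw":1},{"dx":0,"dy":-0.009,"dz":0.048,"ax":0,"ay":0,"az":0,"claw":1},{"dx":0,"dy":-0.009,"dz":0.048,"ax":0,"ay":0,"az":0,"claw":1}]'; python3 -m jog '[{"dx":0,"dy":-0.009,"dz":0.048,"ax":0,"ay":0,"az":0,"claw":1},{"dx":0,"dy":-0.009,"dz":0.048,"ax":0,"ay":0,"az":0,"claw":1},{"dx":0,"dy":-0.009,"dz":0.036,"ax":0,"ay":0,"az":0,"claw":1},{"dx":0,"dy":0,"dz":0,"ax":0,"ay":0,"az":0,"claw":1},{"dx":0,"dy":0,"dz":0,"ax":0,"ay":0,"az":0,"claw":1}]'; python3 - <<'E'
from h import *
s=monitor.state();print(s["t"],s["eef_pos"],s["joint_positions"])
c=camera_info("wrist");im=capture("wrist");cv2.imwrite("pics/w2.png",im)
print(proj(c,[585,265,0]),proj(c,[585,265,88]))
E
```

```text
t: 0.65
eef_pos: [423.7, 364.9, 231.1]
orientation: [0.324, 1.547, -0.324]
wrist_force: [1.3, 0.3, -0.2]
grip_width: 85.6
t: 1.15
eef_pos: [532.9, 287.9, 230.6]
orientation: [0.325, 1.547, -0.326]
wrist_force: [0.3, 0.1, 0.2]
grip_width: 85.3
1.15 [532.88895821 287.91523983 230.60020778] [4.95255183e-01 2.25945507e-01 3.31340934e-01 1.67745685e+00
 2.20061178e-04 9.09887009e-01]
[284.10772847 225.00026631] [284.11078453 259.78379886]
```

View pics/w2.png

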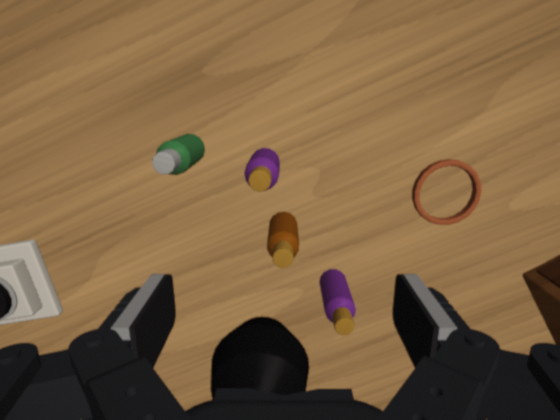

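The cap top at (283,257) matches the prediction of (284,260) within about 2 mm, and the neighbours are clear of both fingers. Now to move over, descend and grip.

```bash
python3 -m jog '[{"dx":0.02,"dy":0,"dz":0.04,"ax":0,"ay":0,"az":0,"claw":1},{"dx":0.04,"dy":0,"dz":0.015,"ax":0,"ay":0,"az":0,"claw":1},{"dx":0.048,"dy":0,"dz":0,"ax":0,"ay":0,"az":0,"claw":1},{"dx":0.04,"dy":0,"dz":0,"ax":0,"ay":0,"az":0,"claw":1},{"dx":0.03,"dy":0,"dz":0,"ax":0,"ay":0,"az":0,"claw":1}]'; python3 -m jog '[{"dx":0.022,"dy":0,"dz":0,"ax":0,"ay":0,"az":0,"claw":1},{"dx":0,"dy":0,"dz":0,"ax":0,"ay":0,"az":0,"claw":1},{"dx":0,"dy":0,"dz":0,"ax":0,"ay":0,"az":0,"claw":-0.2},{"dx":0,"dy":0,"dz":0,"ax":0,"ay":0,"az":0,"claw":-0.6},{"dx":0,"dy":0,"dz":0,"ax":0,"ay":0,"az":0,"claw":-1}]' 40;  python3 -m jog '[{"dx":0,"dy":0,"dz":0,"ax":0,"ay":0,"az":0,"claw":-1},{"dx":0,"dy":0,"dz":0,"ax":0,"ay":0,"az":0,"claw":-1},{"dx":0,"dy":0,"dz":0,"ax":0,"ay":0,"az":0,"claw":-1}]' 40
```

```text
t: 1.7
eef_pos: [580.9, 267.2, 50.4]
orientation: [0.321, 1.549, -0.324]
wrist_force: [-0.9, -1.2, 0.4]
grip_width: 85.2
t: 2.2
eef_pos: [583.6, 267.2, 33.2]
orientation: [0.325, 1.544, -0.322]
wrist_force: [0.1, -0.3, -0.1]
grip_width: 44.2
t: 2.5
eef_pos: [583.5, 266.8, 32.7]
orientation: [0.325, 1.545, -0.323]
wrist_force: [-0.3, 0.5, 5.9]
grip_width: 29.0
```

```bash
python3 -m jog '[{"dx":-0.03,"dy":0,"dz":0,"ax":0,"ay":0,"az":0,"claw":-1},{"dx":-0.045,"dy":0,"dz":0,"ax":0,"ay":0,"az":0,"claw":-1},{"dx":-0.045,"dy":0,"dz":0,"ax":0,"ay":0,"az":0,"claw":-1},{"dx":-0.03,"dy":0,"dz":0,"ax":0,"ay":0,"az":0,"claw":-1},{"dx":0,"dy":0,"dz":0,"ax":0,"ay":0,"az":0,"claw":-1}]'; python3 - <<'E'
from h import *
C=camera_info("scene");S=camera_info("side")
f=lambda a,z:onz(C,a[0]/4+185,a[1]/4+125,z).round(1)
print("bar",f((203,308),81),f((262,335),81))
print("rails L",f((78,448),28),f((100,440),28),"R",f((108,502),28),f((140,480),28))
print("stop top",f((58,470),32),f((98,505),32),"jaw",f((118,430),32),f((160,460),32))
print("base corners",f((20,485),12),f((325,382),12),f((100,558),12))
print(monitor.state()["grip_width"])
E
```

```text
t: 3.0
eef_pos: [584.5, 267.2, 186.9]
orientation: [0.327, 1.54, -0.32]
wrist_force: [-0.2, -0.5, -1.1]
grip_width: 28.9
bar [505.1 -38.5  81. ] [553.3 -37.8  81. ]
rails L [ 473.5 -149.4   28. ] [ 482.3 -136.5   28. ] R [ 517.8 -173.7   28. ] [ 525.5 -148.9   28. ]
stop top [ 475.5 -172.2   32. ] [ 515.6 -180.7   32. ] jaw [ 490.  -125.5   32. ] [ 529.4 -131.    32. ]
base corners [ 449.4 -186.    12. ] [580.4  -6.4  12. ] [ 531.5 -203.9   12. ]
28.910529671570153
```

```bash
python3 -m jog '[{"dx":0,"dy":-0.03,"dz":0.003,"ax":0,"ay":0,"az":0,"claw":-1},{"dx":0,"dy":-0.048,"dz":0.003,"ax":0,"ay":0,"az":0,"claw":-1},{"dx":0,"dy":-0.048,"dz":0.003,"ax":0,"ay":0,"az":0,"claw":-1},{"dx":0,"dy":-0.048,"dz":0.003,"ax":0,"ay":0,"az":0,"claw":-1},{"dx":0,"dy":-0.048,"dz":0.003,"ax":0,"ay":0,"az":0,"claw":-1}]'; python3 -m jog '[{"dx":0,"dy":-0.048,"dz":0.003,"ax":0,"ay":0,"az":0,"claw":-1},{"dx":0,"dy":-0.048,"dz":0.003,"ax":0,"ay":0,"az":0,"claw":-1},{"dx":0,"dy":-0.048,"dz":0.003,"ax":0,"ay":0,"az":0,"claw":-1},{"dx":0,"dy":-0.033,"dz":0.003,"ax":0,"ay":0,"az":0,"claw":-1},{"dx":0,"dy":-0.02,"dz":0.003,"ax":0,"ay":0,"az":0,"claw":-1}]'; python3 -m jog '[{"dx":0,"dy":0,"dz":0,"ax":0,"ay":0,"az":0,"claw":-1},{"dx":0,"dy":0,"dz":0,"ax":0,"ay":0,"az":0,"claw":-1}]';python3 - <<'E'
from h import *
s=monitor.state();print(s["t"],s["eef_pos"],s["joint_positions"])
c=camera_info("wrist");im=capture("wrist");cv2.imwrite("pics/w3.png",im)
np.savez("w3.npz",**c)
for X in([499,-153,12],[527,-39,81]):print(proj(c,X))
E
```

```text
t: 3.5
eef_pos: [506.3, 55.6, 180.1]
orientation: [0.323, 1.548, -0.324]
wrist_force: [0.6, -0.6, -0.6]
grip_width: 29.0
t: 4.0
eef_pos: [440.9, -131.3, 180.5]
orientation: [0.325, 1.547, -0.326]
wrist_force: [0.0, 0.8, -0.4]
grip_width: 28.6
t: 4.2
eef_pos: [442.0, -129.3, 180.6]
orientation: [0.325, 1.547, -0.325]
wrist_force: [0.1, -0.4, -1.8]
grip_width: 28.3
4.2 [ 442.0175805  -129.31477755  180.60431236] [-2.84781054e-01 -1.38555977e-01 -1.42930479e-01  1.56732210e+00
  2.71117959e-04  1.29316747e-01]
[285.25771768 252.58419657]
[447.56793521 265.13480503]
```

View pics/w3.png

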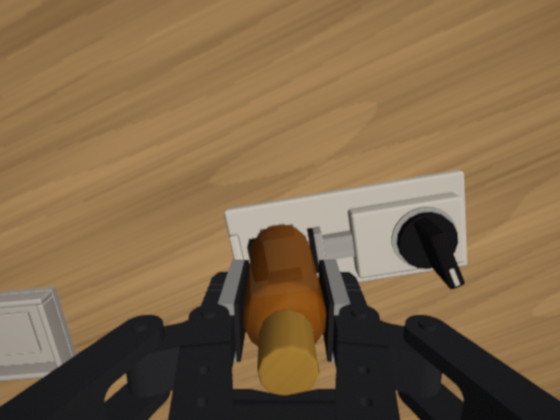

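The held vial at (285,300) hides the well. The knob bar shows from (428,222) to (457,285). I'll shift sideways for a clear look at the well.

```bash
python3 -m jog '[{"dx":0,"dy":0.03,"dz":0.015,"ax":0,"ay":0,"az":0,"claw":-1},{"dx":0,"dy":0.03,"dz":0.015,"ax":0,"ay":0,"az":0,"claw":-1},{"dx":0,"dy":0,"dz":0,"ax":0,"ay":0,"az":0,"claw":-1},{"dx":0,"dy":0,"dz":0,"ax":0,"ay":0,"az":0,"claw":-1}]';python3 - <<'E'
from h import *
s=monitor.state();print(s["t"],s["eef_pos"])
c=camera_info("wrist");im=capture("wrist")
np.savez("w4.npz",**c)
cv2.imwrite("pics/w4.png",cv2.resize(im[130:280,130:400],None,fx=2.9,fy=2.9,interpolation=cv2.INTER_CUBIC))
cv2.imwrite("pics/w4full.png",im)
E
```

```text
t: 4.65
eef_pos: [494.0, -84.9, 180.7]
orientation: [0.321, 1.548, -0.322]
wrist_force: [0.1, -1.0, -0.1]
grip_width: 29.1
4.65 [494.02471613 -84.91242572 180.67368947]
```

View pics/w4.png

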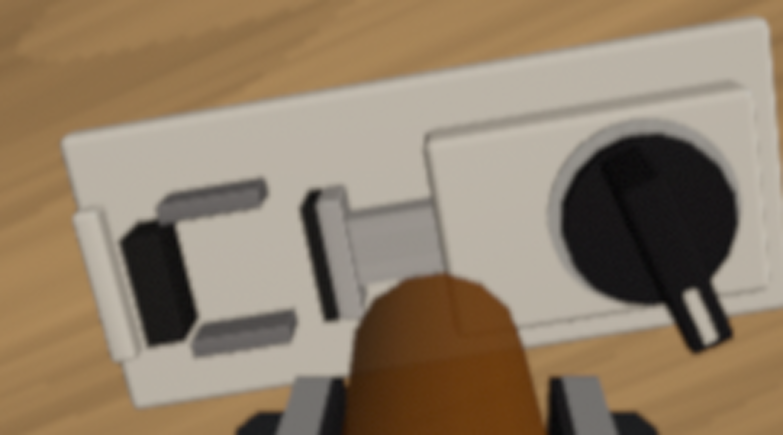

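```bash
python3 - <<'E'
from h import *
c=dict(np.load("w4.npz"))
f=lambda u,v,z:onz(c,u/2.9+130,v/2.9+130,z)[:2]
TL,TR,BL=f(65,138,12),f(765,20,12),f(138,405,12)
print("base",TL,TR,BL,np.linalg.norm(TR-TL),np.linalg.norm(BL-TL))
yv=(TR-TL)/np.linalg.norm(TR-TL);xv=np.array([yv[1],-yv[0]])
ctr=(TR+BL)/2;print("ctr",ctr,"yaw",np.degrees(np.arctan2(xv[1],xv[0])))
L=lambda p:np.round([(p-ctr)@xv,(p-ctr)@yv],1)
for n,u,v,z in[("stop bottom top-end",178,222,12),("stop bottom low-end",196,322,12),("stop far edge top",122,242,32),
 ("jaw face top a",303,207,32),("jaw face top b",330,318,32),("railU l",158,208,28),("railU r",265,180,28),("railL l",193,333,28),("railL r",295,312,28),("railU inner bottom l",165,222,12),("railU inner bot r",268,198,12),
 ("knob skirt l",560,218,44),("skirt r",738,218,44),("skirt t",650,132,44),("skirt b",650,305,44),
 ("bar end lower L",695,352,81),("bar end lower R",732,335,81),("bar top L",603,165,81),("bar top R",648,155,81)]:
    print(n,L(f(u,v,z)),f(u,v,z).round(1))
E
```

```text
base [ 442.19102318 -184.82990485] [491.76394218  15.03224163] [ 527.08390342 -206.07204907] 205.9183136363338 87.51016972904229
ctr [509.4239228  -95.51990372] yaw -13.93026119469464
stop bottom top-end [-13.1 -76.2] [ 478.4 -166.3]
stop bottom low-end [ 19.3 -78.3] [ 509.3 -176.2]
stop far edge top [-15.  -87.2] [ 473.9 -176.5]
jaw face top a [-16.5 -34.5] [ 485.1 -125. ]
jaw face top b [ 17.5 -33.6] [ 518.3 -132.3]
railU l [-22.1 -75.9] [ 469.7 -163.9]
railU r [-25.  -44.2] [ 474.5 -132.3]
railL l [ 16.9 -75. ] [ 507.8 -172.4]
railL r [ 15.4 -44. ] [ 513.8 -142. ]
railU inner bottom l [-13.8 -80. ] [ 476.8 -169.9]
railU inner bot r [-15.9 -47.9] [ 482.4 -138.1]
knob skirt l [-5.  35.5] [513.1 -59.8]
skirt r [ 3.  82.9] [532.3 -15.8]
skirt t [-24.4  62.1] [500.7 -29.3]
skirt b [24.  56.7] [546.4 -46.3]
bar end lower L [22.9 61.1] [546.3 -41.7]
bar end lower R [19.9 70.4] [545.7 -32. ]
bar top L [-27.3  44.9] [493.8 -45.4]
bar top R [-27.9  55.4] [495.7 -35.1]
```

```bash
python3 - <<'E'
from h import *
for n,tcp in(("w3",[442.0,-129.3]),("w4",[494,-84.9])):
    c=dict(np.load(n+".npz"));im=cv2.imread("pics/"+n+("full" if n=="w4" else "")+".png")
    h=cv2.cvtColor(im,cv2.COLOR_BGR2HSV)
    hh=h[330:400,250:325];print(h[372,288],h[300,285],h[345,288])
    m=((abs(h[...,0].astype(int)-h[372,288,0])<4)&(h[...,2]>h[372,288,2]-18)&(h[...,1]>90));mm=np.zeros_like(m);mm[320:410,240:330]=m[320:410,240:330]
    n_,lab,st,ce=cv2.connectedComponentsWithStats(mm.astype('uint8'));i=1+st[1:,4].argmax();print(st[i])
    x,y,w,hh,_=st[i]
    # bottom edge of top disc = front edge; disc diameter 18
    u=x+w/2; P=onz(c,u,y+hh,235.8)[:2]-np.array(tcp)
    z=np.array([.916,-.401]);yv=np.array([.401,.916]);print("front edge rel tcp z,y",P@z,P@yv, "-> axis z",P@z-9, "proj axis@tcp",proj(c,[*tcp,235.8]))
E
```

```text
[ 19 177 150] [ 15 206 140] [ 19 180 136]
[ 240  320   90   74 4080]
front edge rel tcp z,y 9.201239876081944 0.21467218000567378 -> axis z 0.20123987608194405 proj axis@tcp [284.21767392 367.74989957]
[ 19 176 148] [ 15 205 139] [ 19 181 135]
[ 240  320   90   74 4105]
front edge rel tcp z,y 9.250668523874415 0.26360069187564933 -> axis z 0.2506685238744151 proj axis@tcp [284.18160579 367.60029416]
```

```bash
python3 -m jog '[{"dx":0,"dy":-0.03,"dz":0.014,"ax":0,"ay":0,"az":0,"claw":-1},{"dx":0,"dy":-0.03,"dz":0.014,"ax":0,"ay":0,"az":0,"claw":-1},{"dx":0.04,"dy":0,"dz":0,"ax":0,"ay":0,"az":0,"claw":-1},{"dx":0.04,"dy":0,"dz":0,"ax":0,"ay":0,"az":0,"claw":-1},{"dx":0.02,"dy":0,"dz":0,"ax":0,"ay":0,"az":0,"claw":-1}]'; python3 -m jog '[{"dx":0,"dy":0,"dz":0,"ax":0,"ay":0,"az":0,"claw":-1},{"dx":0,"dy":0,"dz":0,"ax":0,"ay":0,"az":0,"claw":-1}]'; python3 - <<'E'
from h import *
s=monitor.state();p=s["eef_pos"];print(p)
d=np.array([495.6,-151.3])-p[:2];print("dz",d@[.916,-.401],"dy",d@[.401,.916])
a=capture("scene");cv2.imwrite("pics/s2.png",a);b=capture("side");cv2.imwrite("pics/s2b.png",b)
v=np.hstack([cv2.resize(a[190:270,180:280],None,fx=4,fy=4,interpolation=2),cv2.resize(b[150:230,280:380],None,fx=4,fy=4,interpolation=2)])
cv2.imwrite("pics/v2.png",v)
E
```

```text
t: 5.2
eef_pos: [493.3, -152.7, 78.0]
orientation: [0.325, 1.55, -0.325]
wrist_force: [-0.2, -0.8, -1.0]
grip_width: 28.8
t: 5.4
eef_pos: [495.2, -152.7, 82.2]
orientation: [0.324, 1.546, -0.324]
wrist_force: [0.5, -0.5, 0.3]
grip_width: 29.0
[ 495.19127659 -152.74498943   82.1554039 ]
dz -0.20505011738172593 dy 1.4875084086536985
```

View pics/v2.png

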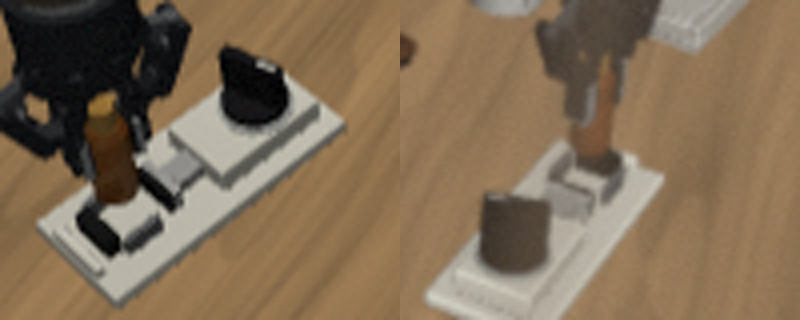

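The vial hangs over the well in both views: vial base at scene crop (118,200), with the rails around (118,215). Lowering it.

```bash
python3 -m jog '[{"dx":0.015,"dy":0.0015,"dz":0,"ax":0,"ay":0,"az":0,"claw":-1},{"dx":0.012,"dy":0,"dz":0,"ax":0,"ay":0,"az":0,"claw":-1},{"dx":0.006,"dy":0,"dz":0,"ax":0,"ay":0,"az":0,"claw":-1},{"dx":0,"dy":0,"dz":0,"ax":0,"ay":0,"az":0,"claw":-1},{"dx":0,"dy":0,"dz":0,"ax":0,"ay":0,"az":0,"claw":-1}]'
```

```text
t: 6.0
eef_pos: [495.9, -151.2, 48.1]
orientation: [0.324, 1.547, -0.324]
wrist_force: [-1.0, -0.7, -0.7]
grip_width: 29.0
```

```bash
python3 -m jog '[{"dx":0.002,"dy":0,"dz":0,"ax":0,"ay":0,"az":0,"claw":-1},{"dx":0.001,"dy":0,"dz":0,"ax":0,"ay":0,"az":0,"claw":-1},{"dx":0,"dy":0,"dz":0,"ax":0,"ay":0,"az":0,"claw":-1}]'
```

```text
t: 6.3
eef_pos: [496.1, -151.2, 45.3]
orientation: [0.324, 1.546, -0.324]
wrist_force: [-0.4, -1.3, -0.8]
grip_width: 29.3
```

```bash
python3 -m jog '[{"dx":0.0005,"dy":0,"dz":0,"ax":0,"ay":0,"az":0,"claw":-1},{"dx":0,"dy":0,"dz":0,"ax":0,"ay":0,"az":0,"claw":-0.28},{"dx":0,"dy":0,"dz":0,"ax":0,"ay":0,"az":0,"claw":-0.1},{"dx":0,"dy":0,"dz":0,"ax":0,"ay":0,"az":0,"claw":0.1},{"dx":0,"dy":0,"dz":0,"ax":0,"ay":0,"az":0,"claw":0.2}]'; python3 -m jog '[{"dx":0,"dy":0,"dz":0,"ax":0,"ay":0,"az":0,"claw":0.2},{"dx":0,"dy":0,"dz":0,"ax":0,"ay":0,"az":0,"claw":0.2},{"dx":-0.025,"dy":0,"dz":0,"ax":0,"ay":0,"az":0,"claw":0.2},{"dx":-0.045,"dy":0,"dz":0,"ax":0,"ay":0,"az":0,"claw":0.2},{"dx":-0.045,"dy":0,"dz":0,"ax":0,"ay":0,"az":0,"claw":0.2}]'
```

```text
t: 6.8
eef_pos: [496.1, -151.2, 44.9]
orientation: [0.324, 1.546, -0.324]
wrist_force: [-1.1, 0.1, 0.3]
grip_width: 51.2
t: 7.3
eef_pos: [495.4, -151.0, 160.6]
orientation: [0.324, 1.548, -0.324]
wrist_force: [1.7, -0.5, 0.3]
grip_width: 51.4
```

```bash
python3 -m jog '[{"dx":0,"dy":0.025,"dz":-0.017,"ax":-6.9,"ay":0,"az":0,"claw":0.2},{"dx":0,"dy":0,"dz":0,"ax":-6.9,"ay":0,"az":0,"claw":0.2},{"dx":0,"dy":0,"dz":0,"ax":-6.9,"ay":0,"az":0,"claw":0.2},{"dx":0,"dy":0,"dz":0,"ax":-6.9,"ay":0,"az":0,"claw":0.2},{"dx":0,"dy":0,"dz":0,"ax":0,"ay":0,"az":0,"claw":0.2}]'; python3 - <<'E'
from h import *
from scipy.spatial.transform import Rotation as Ro
s=monitor.state();M=Ro.from_rotvec(s["orientation"]).as_matrix();print(s["eef_pos"],M.round(3))
d=np.array([473,-38,170])-s["eef_pos"];print((M.T@d).round(1))
E
```

```text
t: 7.8
eef_pos: [490.5, -121.4, 159.8]
orientation: [-0.056, 1.57, 0.056]
wrist_force: [1.5, -0.1, 1.1]
grip_width: 51.1
[ 490.48203364 -121.40503592  159.82394554] [[ 0.    -0.071  0.997]
 [-0.     0.997  0.071]
 [-1.    -0.     0.   ]]
[-10.2  84.4 -11.5]
```

```bash
python3 -m jog '[{"dx":-0.005,"dy":0.042,"dz":-0.006,"ax":0,"ay":0,"az":0,"claw":0.2},{"dx":-0.005,"dy":0.042,"dz":-0.006,"ax":0,"ay":0,"az":0,"claw":0.2},{"dx":0,"dy":0,"dz":0,"ax":0,"ay":0,"az":0,"claw":0.2},{"dx":0,"dy":0,"dz":0,"ax":0,"ay":0,"az":0,"claw":0.2}]'; python3 - <<'E'
from h import *
s=monitor.state();print(s["eef_pos"],s["joint_positions"][5])
c=camera_info("wrist");im=capture("wrist");np.savez("w5.npz",**c)
cv2.imwrite("pics/w5.png",im[100:400,60:460]);print(proj(c,[523,-38,81]),proj(c,[495.6,-151.3,100]))
E
```

```text
t: 8.2
eef_pos: [472.8, -37.9, 170.0]
orientation: [-0.054, 1.569, 0.053]
wrist_force: [0.5, -0.0, 0.2]
grip_width: 51.0
[472.79206569 -37.89295409 170.03936062] -0.14791970891714012
[278.73776662 282.98860399] [ 98.23688132 246.86418874]
```

View pics/w5.png

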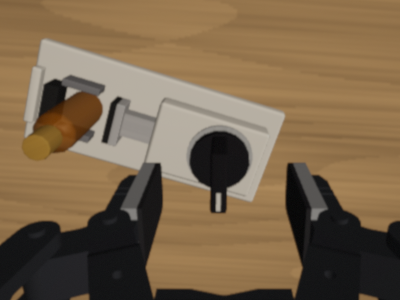

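The vial cap at full-frame (100,247) matches the predicted (98,247), so the vial stands upright in the well. The bar end at (278,312) is in line with the knob axis at (279,283), so the bar runs along the tool z. Position check next, then descend.

```bash
python3 - <<'E'
from h import *
from scipy.spatial.transform import Rotation as Ro
c=dict(np.load("w5.npz"))
print("bar near end",onz(c,278.5,312,81),"skirt l,r,top",onz(c,249,258,44),onz(c,310,258,44))
s=monitor.state();M=Ro.from_rotvec(s["orientation"]).as_matrix()
print((M.T@(np.array([523,-38,49])-s["eef_pos"])).round(1))
E
```

```text
bar near end [545.93923535 -36.70629566  81.        ] skirt l,r,top [522.52219608 -61.9625488   44.        ] [519.27678226 -14.05291971  44.        ]
[120.8  -2.8  50. ]
```

```bash
python3 -m jog '[{"dx":0,"dy":-0.0028,"dz":0.03,"ax":0,"ay":0,"az":0,"claw":0},{"dx":0.02,"dy":0,"dz":0.02,"ax":0,"ay":0,"az":0,"claw":0},{"dx":0.04,"dy":0,"dz":0,"ax":0,"ay":0,"az":0,"claw":0},{"dx":0.035,"dy":0,"dz":0,"ax":0,"ay":0,"az":0,"claw":0},{"dx":0.02,"dy":0,"dz":0,"ax":0,"ay":0,"az":0,"claw":0}]'; python3 -m jog '[{"dx":0.004,"dy":0,"dz":0,"ax":0,"ay":0,"az":0,"claw":0},{"dx":0,"dy":0,"dz":0,"ax":0,"ay":0,"az":0,"claw":0},{"dx":0,"dy":0,"dz":0,"ax":0,"ay":0,"az":0,"claw":-0.4},{"dx":0,"dy":0,"dz":0,"ax":0,"ay":0,"az":0,"claw":-0.6},{"dx":0,"dy":0,"dz":0,"ax":0,"ay":0,"az":0,"claw":-1}]' 40
```

```text
t: 8.75
eef_pos: [521.5, -39.0, 51.2]
orientation: [-0.051, 1.574, 0.052]
wrist_force: [0.8, -0.1, -0.6]
grip_width: 42.9
t: 9.25
eef_pos: [523.6, -38.1, 52.3]
orientation: [-0.054, 1.568, 0.053]
wrist_force: [-0.1, -0.3, 4.0]
grip_width: 11.2
```

```bash
cat > r.py <<'E'
from h import *
from scipy.spatial.transform import Rotation as Ro
s=monitor.state();M=Ro.from_rotvec(s["orientation"]).as_matrix()
print("T %.2f yaw %.2f tz %.3f q6 %.3f e6 %.3f grip %.1f F %s p %s"%(s["t"],np.degrees(np.arctan2(M[1,2],M[0,2])),s["wrist_torque"][2],s["joint_positions"][5],s["effort"][5],s["grip_width"],s["wrist_force"].round(1),s["eef_pos"].round(1)))
E
python3 -m jog '[{"dx":0,"dy":0,"dz":0,"ax":0,"ay":0,"az":0,"claw":-1},{"dx":0,"dy":0,"dz":0,"ax":0,"ay":0,"az":0,"claw":-1},{"dx":0,"dy":0,"dz":0,"ax":0,"ay":0,"az":0,"claw":-1}]' 90 >/dev/null; python3 r.py
python3 -m jog '[{"dx":0,"dy":0,"dz":0,"ax":2,"ay":0,"az":0,"claw":-1},{"dx":0,"dy":0,"dz":0,"ax":2,"ay":0,"az":0,"claw":-1}]' >/dev/null; python3 r.py
python3 -m jog '[{"dx":0,"dy":0,"dz":0,"ax":2,"ay":0,"az":0,"claw":-1},{"dx":0,"dy":0,"dz":0,"ax":2,"ay":0,"az":0,"claw":-1}]' >/dev/null; python3 r.py
python3 -m jog '[{"dx":0,"dy":0,"dz":0,"ax":2,"ay":0,"az":0,"claw":-1},{"dx":0,"dy":0,"dz":0,"ax":2,"ay":0,"az":0,"claw":-1}]' >/dev/null; python3 r.py
```

```text
T 9.55 yaw 3.91 tz -0.349 q6 -0.141 e6 -0.314 grip 10.6 F [-1.3 -1.9  5.8] p [523.6 -38.1  52.4]
T 9.75 yaw -0.11 tz 0.337 q6 -0.070 e6 -0.276 grip 10.7 F [-0.3 -1.7  6.3] p [523.6 -38.1  52.4]
T 9.95 yaw -4.11 tz 0.322 q6 -0.001 e6 -0.219 grip 10.6 F [-0.1 -1.1  5.7] p [523.6 -38.   52.4]
T 10.15 yaw -8.11 tz 0.390 q6 0.069 e6 -0.228 grip 10.5 F [-0.6 -1.8  5.5] p [523.7 -38.   52.4]
```

```bash
python3 -m jog '[{"dx":0,"dy":0,"dz":0,"ax":2,"ay":0,"az":0,"claw":-1},{"dx":0,"dy":0,"dz":0,"ax":2,"ay":0,"az":0,"claw":-1}]' >/dev/null; python3 r.py
python3 -m jog '[{"dx":0,"dy":0,"dz":0,"ax":2,"ay":0,"az":0,"claw":-1}]' >/dev/null; python3 r.py
python3 -m jog '[{"dx":0,"dy":0,"dz":0,"ax":2,"ay":0,"az":0,"claw":-1}]' >/dev/null; python3 r.py
python3 -m jog '[{"dx":0,"dy":0,"dz":0,"ax":2,"ay":0,"az":0,"claw":-1}]' >/dev/null; python3 r.py
python3 -m jog '[{"dx":0,"dy":0,"dz":0,"ax":2,"ay":0,"az":0,"claw":-1}]' >/dev/null; python3 r.py
```

```text
T 10.35 yaw -12.10 tz 0.380 q6 0.139 e6 -0.225 grip 10.2 F [-0.7 -1.5  5.5] p [523.6 -38.   52.4]
T 10.45 yaw -14.10 tz 0.333 q6 0.174 e6 -0.226 grip 10.6 F [ 0.  -0.6  5.6] p [523.6 -37.9  52.4]
T 10.55 yaw -16.10 tz 0.352 q6 0.209 e6 -0.226 grip 10.7 F [-0.6 -0.4  6.2] p [523.7 -38.   52.4]
T 10.65 yaw -18.10 tz 0.373 q6 0.244 e6 -0.226 grip 10.6 F [-1.  -0.8  5. ] p [523.7 -37.9  52.4]
T 10.75 yaw -20.10 tz 0.330 q6 0.279 e6 -0.226 grip 10.4 F [0.1 0.2 6.8] p [523.7 -37.9  52.4]
```

```bash
python3 - <<'E'
from h import *
a=capture("scene");b=capture("side")
v=np.hstack([cv2.resize(a[190:270,180:280],None,fx=4,fy=4,interpolation=2),cv2.resize(b[150:230,280:380],None,fx=4,fy=4,interpolation=2)])
cv2.imwrite("pics/v3.png",v)
E
```

```text
(no output)
```

View pics/v3.png

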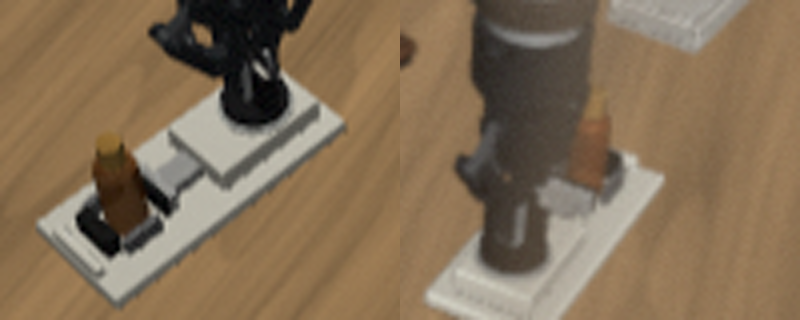

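The vial stands upright in the well, between the rails (scene crop (122,200)), and the gripper holds the knob. Joint-6 effort is a steady signal (-0.226), so I continue in 10° batches. That is less than the rise plus the notch (about 18°), so no batch can force the locked clutch.

```bash
python3 -m jog '[{"dx":0,"dy":0,"dz":0,"ax":2,"ay":0,"az":0,"claw":-1}]' >/dev/null; python3 r.py
python3 -m jog '[{"dx":0,"dy":0,"dz":0,"ax":2,"ay":0,"az":0,"claw":-1}]' >/dev/null; python3 r.py
python3 -m jog '[{"dx":0,"dy":0,"dz":0,"ax":2,"ay":0,"az":0,"claw":-1}]' >/dev/null; python3 r.py
python3 -m jog '[{"dx":0,"dy":0,"dz":0,"ax":2,"ay":0,"az":0,"claw":-1}]' >/dev/null; python3 r.py
python3 -m jog '[{"dx":0,"dy":0,"dz":0,"ax":2,"ay":0,"az":0,"claw":-1}]' >/dev/null; python3 r.py
```

```text
T 10.95 yaw -22.03 tz 0.344 q6 0.312 e6 -0.602 grip 10.7 F [-0.5 -0.7  6.3] p [523.7 -37.9  52.4]
T 11.05 yaw -24.10 tz 0.445 q6 0.348 e6 -0.265 grip 10.7 F [-0.1 -0.7  6.6] p [523.7 -37.9  52.4]
T 11.15 yaw -26.10 tz 0.346 q6 0.383 e6 -0.240 grip 10.6 F [-0.4  0.1  5.7] p [523.7 -37.9  52.4]
T 11.25 yaw -28.10 tz 0.281 q6 0.418 e6 -0.231 grip 11.0 F [-0.6 -0.1  5.6] p [523.7 -37.8  52.4]
T 11.35 yaw -30.10 tz 0.367 q6 0.453 e6 -0.219 grip 10.6 F [-0.8  0.4  6. ] p [523.7 -37.8  52.4]
```

```bash
python3 -m jog '[{"dx":0,"dy":0,"dz":0,"ax":2,"ay":0,"az":0,"claw":-1}]' >/dev/null; python3 r.py
python3 -m jog '[{"dx":0,"dy":0,"dz":0,"ax":2,"ay":0,"az":0,"claw":-1}]' >/dev/null; python3 r.py
python3 -m jog '[{"dx":0,"dy":0,"dz":0,"ax":2,"ay":0,"az":0,"claw":-1}]' >/dev/null; python3 r.py
python3 -m jog '[{"dx":0,"dy":0,"dz":0,"ax":2,"ay":0,"az":0,"claw":-1}]' >/dev/null; python3 r.py
python3 -m jog '[{"dx":0,"dy":0,"dz":0,"ax":2,"ay":0,"az":0,"claw":-1}]' >/dev/null; python3 r.py
```

```text
T 11.45 yaw -32.10 tz 0.378 q6 0.488 e6 -0.220 grip 10.7 F [1.1 0.2 6.8] p [523.7 -37.8  52.3]
T 11.55 yaw -34.10 tz 0.265 q6 0.523 e6 -0.228 grip 10.6 F [0.4 0.5 5.6] p [523.7 -37.8  52.4]
T 11.65 yaw -36.09 tz 0.315 q6 0.558 e6 -0.227 grip 10.6 F [-0.6  0.6  5. ] p [523.7 -37.8  52.4]
T 11.75 yaw -38.10 tz 0.386 q6 0.593 e6 -0.225 grip 11.0 F [-0.4  0.4  5.8] p [523.8 -37.8  52.4]
T 11.85 yaw -40.09 tz 0.417 q6 0.628 e6 -0.225 grip 10.2 F [0.3 1.  5.6] p [523.7 -37.8  52.4]
```

```bash
python3 -m jog '[{"dx":0,"dy":0,"dz":0,"ax":2,"ay":0,"az":0,"claw":-1}]' >/dev/null; python3 r.py
python3 -m jog '[{"dx":0,"dy":0,"dz":0,"ax":2,"ay":0,"az":0,"claw":-1}]' >/dev/null; python3 r.py
python3 -m jog '[{"dx":0,"dy":0,"dz":0,"ax":2,"ay":0,"az":0,"claw":-1}]' >/dev/null; python3 r.py
python3 -m jog '[{"dx":0,"dy":0,"dz":0,"ax":2,"ay":0,"az":0,"claw":-1}]' >/dev/null; python3 r.py
python3 -m jog '[{"dx":0,"dy":0,"dz":0,"ax":2,"ay":0,"az":0,"claw":-1}]' >/dev/null; python3 r.py
```

```text
T 11.95 yaw -42.09 tz 0.380 q6 0.663 e6 -0.221 grip 10.4 F [ 0.1 -0.1  5.5] p [523.8 -37.7  52.4]
T 12.05 yaw -44.09 tz 0.386 q6 0.698 e6 -0.220 grip 10.8 F [ 0.2 -0.   6.4] p [523.8 -37.7  52.4]
T 12.15 yaw -46.09 tz 0.333 q6 0.732 e6 -0.220 grip 10.4 F [0.2 0.7 5.2] p [523.8 -37.7  52.3]
T 12.25 yaw -48.09 tz 0.329 q6 0.767 e6 -0.220 grip 10.4 F [0.1 0.7 4.7] p [523.8 -37.7  52.4]
T 12.35 yaw -50.09 tz 0.357 q6 0.802 e6 -0.220 grip 10.8 F [0.5 0.3 6.1] p [523.8 -37.7  52.4]
```

```bash
python3 -m jog '[{"dx":0,"dy":0,"dz":0,"ax":2,"ay":0,"az":0,"claw":-1}]' >/dev/null; python3 r.py
python3 -m jog '[{"dx":0,"dy":0,"dz":0,"ax":2,"ay":0,"az":0,"claw":-1}]' >/dev/null; python3 r.py
python3 -m jog '[{"dx":0,"dy":0,"dz":0,"ax":2,"ay":0,"az":0,"claw":-1}]' >/dev/null; python3 r.py
python3 -m jog '[{"dx":0,"dy":0,"dz":0,"ax":2,"ay":0,"az":0,"claw":-1}]' >/dev/null; python3 r.py
python3 -m jog '[{"dx":0,"dy":0,"dz":0,"ax":2,"ay":0,"az":0,"claw":-1}]' >/dev/null; python3 r.py
```

```text
T 12.45 yaw -52.09 tz 0.371 q6 0.837 e6 -0.220 grip 10.6 F [0.4 0.5 5. ] p [523.8 -37.7  52.4]
T 12.55 yaw -54.09 tz 0.353 q6 0.872 e6 -0.220 grip 10.6 F [0.1 0.8 5.4] p [523.9 -37.7  52.4]
T 12.65 yaw -56.09 tz 0.303 q6 0.907 e6 -0.220 grip 10.5 F [0.7 1.7 4.8] p [523.9 -37.7  52.4]
T 12.75 yaw -58.09 tz 0.370 q6 0.942 e6 -0.211 grip 10.4 F [0.8 0.6 5.8] p [523.9 -37.6  52.4]
T 12.85 yaw -60.08 tz 0.443 q6 0.977 e6 -0.123 grip 10.5 F [1.2 1.2 4.7] p [523.9 -37.6  52.4]
```

Torque is starting to rise (0.443, e6 up by 0.1), so the jaw has contact. Smaller steps from here.

```bash
python3 -m jog '[{"dx":0,"dy":0,"dz":0,"ax":1,"ay":0,"az":0,"claw":-1}]' >/dev/null; python3 r.py
python3 -m jog '[{"dx":0,"dy":0,"dz":0,"ax":1,"ay":0,"az":0,"claw":-1}]' >/dev/null; python3 r.py
python3 -m jog '[{"dx":0,"dy":0,"dz":0,"ax":1,"ay":0,"az":0,"claw":-1}]' >/dev/null; python3 r.py
python3 -m jog '[{"dx":0,"dy":0,"dz":0,"ax":1,"ay":0,"az":0,"claw":-1}]' >/dev/null; python3 r.py
```

```text
T 12.95 yaw -61.07 tz 0.555 q6 0.994 e6 0.450 grip 10.5 F [1.5 0.8 5.6] p [523.9 -37.7  52.4]
T 13.05 yaw -62.04 tz 0.532 q6 1.011 e6 0.301 grip 10.8 F [1.  1.1 5.3] p [523.9 -37.6  52.4]
T 13.15 yaw -63.03 tz 0.524 q6 1.028 e6 0.272 grip 10.4 F [0.6 1.6 4.9] p [523.9 -37.6  52.4]
T 13.25 yaw -64.03 tz 0.533 q6 1.046 e6 0.255 grip 10.9 F [1.2 1.  4.9] p [523.9 -37.6  52.4]
```

```bash
python3 -m jog '[{"dx":0,"dy":0,"dz":0,"ax":1,"ay":0,"az":0,"claw":-1}]' >/dev/null; python3 r.py
python3 -m jog '[{"dx":0,"dy":0,"dz":0,"ax":1,"ay":0,"az":0,"claw":-1}]' >/dev/null; python3 r.py
python3 -m jog '[{"dx":0,"dy":0,"dz":0,"ax":1,"ay":0,"az":0,"claw":-1}]' >/dev/null; python3 r.py
```

```text
T 13.35 yaw -65.03 tz 0.517 q6 1.063 e6 0.221 grip 10.6 F [0.1 0.8 5.9] p [524.  -37.6  52.4]
T 13.45 yaw -66.03 tz 0.454 q6 1.081 e6 0.177 grip 10.6 F [1.1 1.3 4.9] p [523.9 -37.6  52.4]
T 13.55 yaw -67.04 tz 0.408 q6 1.098 e6 0.123 grip 10.2 F [0.7 1.5 6.2] p [524.  -37.6  52.4]
```

```bash
python3 -m jog '[{"dx":0,"dy":0,"dz":0,"ax":1,"ay":0,"az":0,"claw":-1}]' >/dev/null; python3 r.py
python3 -m jog '[{"dx":0,"dy":0,"dz":0,"ax":1,"ay":0,"az":0,"claw":-1}]' >/dev/null; python3 r.py
python3 -m jog '[{"dx":0,"dy":0,"dz":0,"ax":1,"ay":0,"az":0,"claw":-1}]' >/dev/null; python3 r.py
```

```text
T 13.65 yaw -68.04 tz 0.335 q6 1.116 e6 0.081 grip 10.7 F [1.5 1.  5.3] p [524.  -37.6  52.4]
T 13.75 yaw -69.05 tz 0.291 q6 1.133 e6 -0.006 grip 10.3 F [1.8 0.8 6.3] p [524.  -37.6  52.4]
T 13.85 yaw -70.06 tz 0.233 q6 1.151 e6 -0.066 grip 10.6 F [1.  1.9 5.4] p [524.  -37.6  52.4]
```

```bash
python3 -m jog '[{"dx":0,"dy":0,"dz":0,"ax":1,"ay":0,"az":0,"claw":-1}]' >/dev/null; python3 r.py
python3 -m jog '[{"dx":0,"dy":0,"dz":0,"ax":1,"ay":0,"az":0,"claw":-1}]' >/dev/null; python3 r.py
```

```text
T 13.95 yaw -71.06 tz 0.159 q6 1.168 e6 -0.120 grip 11.1 F [2.6 0.4 5.2] p [524.  -37.6  52.3]
T 14.05 yaw -72.07 tz 0.099 q6 1.186 e6 -0.163 grip 10.4 F [1.2 0.7 5.7] p [524.  -37.6  52.4]
```

```bash
python3 -m jog '[{"dx":0,"dy":0,"dz":0,"ax":1,"ay":0,"az":0,"claw":-1}]' >/dev/null; python3 r.py;python3 -m jog '[{"dx":0,"dy":0,"dz":0,"ax":0,"ay":0,"az":0,"claw":-1},{"dx":0,"dy":0,"dz":0,"ax":0,"ay":0,"az":0,"claw":-1},{"dx":0,"dy":0,"dz":0,"ax":0,"ay":0,"az":0,"claw":-1}]' >/dev/null; python3 r.py
```

```text
T 14.15 yaw -73.07 tz 0.123 q6 1.203 e6 -0.192 grip 10.8 F [1.4 1.1 5. ] p [524.  -37.6  52.4]
T 14.45 yaw -73.04 tz -0.090 q6 1.203 e6 -0.065 grip 10.7 F [1.1 1.  6.5] p [524.  -37.6  52.4]
```

The torque peaked at 0.53–0.55 over yaw -61° to -64° and fell to about 0.1 while turning (-0.09 paused). That is the click, so I stop here, let go and lift.

```bash
python3 -m jog '[{"dx":0,"dy":0,"dz":0,"ax":0,"ay":0,"az":0,"claw":-0.6},{"dx":0,"dy":0,"dz":0,"ax":0,"ay":0,"az":0,"claw":-0.3},{"dx":0,"dy":0,"dz":0,"ax":0,"ay":0,"az":0,"claw":0},{"dx":0,"dy":0,"dz":0,"ax":0,"ay":0,"az":0,"claw":0},{"dx":0,"dy":0,"dz":0,"ax":0,"ay":0,"az":0,"claw":0}]'; python3 r.py; python3 -m jog '[{"dx":-0.02,"dy":0,"dz":0,"ax":0,"ay":0,"az":0,"claw":0},{"dx":-0.04,"dy":0,"dz":0,"ax":0,"ay":0,"az":0,"claw":0},{"dx":-0.04,"dy":0,"dz":0,"ax":0,"ay":0,"az":0,"claw":0},{"dx":-0.04,"dy":0,"dz":-0.02,"ax":0,"ay":0,"az":0,"claw":0},{"dx":0,"dy":0,"dz":0,"ax":0,"ay":0,"az":0,"claw":0}]'; python3 - <<'E'
from h import *
a=capture("scene");w=capture("wrist");print(monitor.state()["wrist_force"],monitor.state()["eef_pos"])
v=np.hstack([cv2.resize(a[190:270,180:280],None,fx=4,fy=4,interpolation=2),cv2.resize(w,(427,320))])
cv2.imwrite("pics/v4.png",v)
E
```

```text
t: 14.95
eef_pos: [522.7, -37.9, 50.7]
orientation: [0.989, 1.335, -0.989]
wrist_force: [-0.3, -0.4, 0.5]
grip_width: 42.7
T 14.95 yaw -73.05 tz 0.015 q6 1.203 e6 0.000 grip 42.7 F [-0.3 -0.4  0.5] p [522.7 -37.9  50.7]
t: 15.45
eef_pos: [518.4, -17.7, 196.6]
orientation: [0.991, 1.329, -0.983]
wrist_force: [0.3, -0.7, -0.7]
grip_width: 42.9
[-0.32187745  0.75022053 -1.80241166] [517.40800616 -18.49148035 191.48567275]
```

View pics/v4.png

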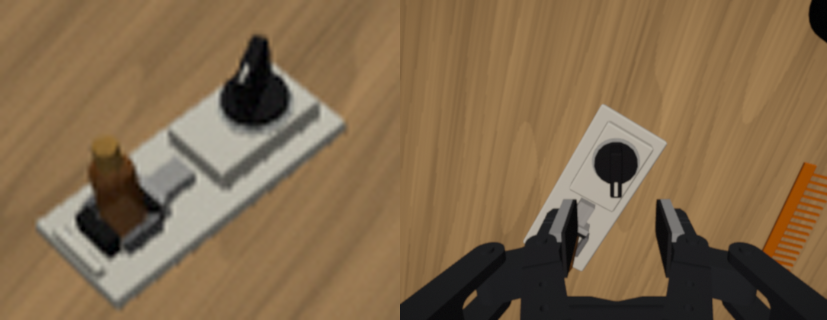

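The jaw has advanced against the vial, which stands upright against the stop (scene crop (118,200)). The gripper is clear of the knob, and the bar still sits at the angle where I left it. Handing in.

```bash
python3 -m jog '[{"dx":0,"dy":0,"dz":0,"ax":0,"ay":0,"az":0,"claw":0},{"dx":0,"dy":0,"dz":0,"ax":0,"ay":0,"az":0,"claw":0}]'; python3 -c "
from plant import env;print(env.sign_off())"
```

```text
t: 15.75
eef_pos: [516.4, -19.0, 189.2]
orientation: [0.988, 1.337, -0.99]
wrist_force: [-0.1, -0.5, 0.5]
grip_width: 42.4
the job is handed in; nothing more can be done
None
```

The amber vial is standing upright in the well, clamped by the padded jaw. The knob was turned to the click and let go, and I handed the job in at about 15.8 s of robot time.

- **Placing:** I gripped the vial, lowered it into the well and released it. The wrist view then showed its cap within about 2 px of where it should be.
- **Clamping:** One grasp turned the knob about 77° clockwise, moving the jaw about 13 mm. The torque went from about 0.35 N m of drag to a peak of about 0.55. It then fell to about 0.1 while turning and -0.09 when paused, and I stopped there.
- **Last checks:** After release, the scene picture shows the vial upright against the stop with the jaw pressed on it. The gripper is about 140 mm above the knob, and the wrist force is near zero.
- **Not confirmed:** The jaw force can't be read, so the required 18 N or more is inferred from the torque peak and drop. The last two readings while turning disagreed slightly (0.099, then 0.123), which is within sensor noise. I didn't measure the other items again at the end, but nothing touched them as far as I could tell.
- **Slips:** My first two moves were refused because the rows lacked some keys; the arm did not move. I viewed 11 pictures instead of the planned 8.

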